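# Bolt down a chip-tray stack with the hooked rod

### The arm

A 6-joint arm with a two-finger parallel gripper is mounted at the origin on the work surface. World frame = base frame: x ahead of the robot, y to its left, z up, the work surface at z = 0. Lengths are in m, angles in degrees, forces in N, time in s.
With the tool pointing down it reaches from about 0.3 to 0.75 m from the base axis. Payload 8.5 kg.
Tool frame: the origin (TCP) lies at the very end of the fingers, on their centre line; the grasp point (between the pads) lies 19 mm behind it (grip_depth is the distance from the TCP to the grasp point, in m); z points along the fingers, y is the direction in which the jaws open and shut (so a half turn about z gives the same grasp; the last joint's range is limited). The gripper opens to 85 mm and grips with 20 to 120 N. Pads are 22 mm wide; open, the fingers measure 114 mm over their backs; the gripper's body (76 mm by 85 mm) begins 54 mm behind the grasp point. The pads swing forward as they close: fully open they stand 13 mm farther back than shut.
Start: joints at [-12.336, 21.807, 74.336, -0, 83.858, -12.336], TCP at [0.55, 0, 0.231] pointing down, gripper open.
Joint ranges: [-178.18, 178.18], [-50.72, 133.34], [12.68, 142.11], [-81.47, 261.47], [9.98, 163.14], [-165.26, 165.26]. Speed limits (degrees/s): [136.94, 136.94, 180, 180, 180, 180].

### API

Orientations are given as a 3x3 rotation matrix whose columns are the frame's x, y, z axes.
In Python, from rig import observe, get_image, close_job, silhouettes, grip_depth gives the robot as it stands. The module is installed in compiled form; this text tells all that it offers.
- The arm moves only by the shell command python3 -m crank 'ROWS' [FORCE]. ROWS is a JSON object of lists of equal length, an entry for each row: "slide": the shift along the tool's x, y, z in m, a list of three; "roll": the turn about the tool's z in rad; "grip": the finger opening in m, from 0 to 0.0854. A call has exactly 8 rows; each row is the pose to reach, as a shift and turn from the pose commanded when the call began, along the tool's axes at that moment; what a row does not reach only later rows make up. A row lasts 1/10 s, in which the tool goes at most 50 mm and 8.59 degrees, less where a joint would pass 70% of its speed; a pose out of reach is approached as far as the arm can. A call with a gripper value outside its range is refused whole. The fingers move at their own pace and stop on an object; FORCE is the grip in N (left out, the last holds). Time passes only in rows, so rows that repeat a pose let the fingers close, or fill a call up. It gives the time, the measured TCP pose, the force and the opening at its end, in the units of the state.
- observe(): the state, without advancing time (a new reading comes with each control period).
- get_image(name): name is "scene" or "side" or "wrist"; returns a dict with "frame" (400x640x3 uint8, red, green, blue), "fx", "fy", "cx", "cy" (pixels), "xyz" and "rotation" of the camera in the world. Camera axes: x right, y down, z forward; pixel columns grow to the right and rows downward; lengths in m; the calibration is good to about 2 mm. The wrist camera is an equidistant fisheye: a pixel r from the principal point sees the ray r / f radians off the axis. A picture is of the moment at which its call begins. There is no depth.
- close_job(): hands the job in, once; it reports no verdict.
Trained networks look in a picture, given as the dict that the camera call returned (one of the last four; its "shot" number tells which), for a name from the list of things; names that differ only in an ending like _2 or _b are one class to them, and where a whole thing is asked for, a point or a joint stands for the part that bears it (a point fixed in the world has none). Each returns a list of dicts, best first, with "confidence" (0 to 1); they miss things now and then, are a little off and sometimes report something else, mostly with a low value. They report only what shows in the picture. A call takes as long as a camera call. They do not tell look-alikes from the thing itself.
- silhouettes(target, picture): "pixels" (400x640 bool, what is visible of it) and "box" ([centre column, centre row, width, height] in pixels, round what is visible of it).
The state is a dict: "time_s": time; "q": joint angles; "qvel": joint speeds; "joint_efforts": joint torques, N m; "position": TCP position; "tool_rot": TCP orientation; "ft_force": force on the tool from outside, world axes, zero at the start; "wrist_torque": the same for the moment, N m; "grip_width": finger opening in m.
Only numpy, scipy, OpenCV 4.12 (cv2) and the standard library are available. Lean on these libraries where they do the work, as an engineer would, in place of code of your own. Each camera call takes 0.05 s, during which the arm holds its last target.

### The job

Take the hooked rod from its cradle, hook the eye of the bolt at the far side of the chip-tray carrier and draw the bolt towards you until it is fully home, then hold a steady pull of about 15 N against its stop for a second to seat it, never loading the carrier or bolt with more than 25 N. Lay the rod back in both notches of its cradle, as you found it, and let go. Touch the carrier and its bolt only with the rod, and leave the other things on the bench where they are.

Things in the scene. Friction and masses are not known exactly. Their poses are not given: they have to be found in the camera images.
- rod_grip (a point): the hooked rod, at the centre of its handle: a black rubber block 70 mm long (x), 16 wide (y), 26 high (z). From it a steel rod of 8 mm diameter runs 105 mm back (-x) and 230 mm forward (+x), at mid-height of the handle; at the front it turns straight down in a prong. x axis: along the rod towards the prong; z: up, away from the prong tip. Mass about 0.16 kg, balance point about 20 mm ahead of the handle's centre. It lies in the cradle at the start
- hook_tip (a point): the lower end of the rod's prong, 8 mm thick, rounded: 230 mm ahead (+x) of and 50 mm below rod_grip. Axes as rod_grip
- cradle_seat (a point): the cradle (fixed): where the handle's centre lies when the rod is in it, 75 mm above the bench. x axis: along the lying rod, towards the prong. Two grey posts, 75 mm behind and 115 mm ahead of this point, 12 mm thick along x, each with a flared notch: floor 71 mm above the bench and 11 mm wide, mouth 27 mm wide at 93 mm. The handle hangs free between the posts. Base plate 240 x 70 mm, 10 high
- carrier: the chip-tray carrier (fixed), origin on the bench. Its x axis points away from the robot, along the bolt. Stack of black trays 136 mm (x) by 316 mm (y), centred 92 mm in front of the origin (-x), top 42 mm above the bench, side cheeks at the tray's two ends up to 56 mm. Behind it (+x) the bolt's steel bed, 64 mm wide, from x = -10 to 160 mm, with side rails 46 mm apart inside, up to 62 mm high; a flat strap crosses over the bolt at each end of the bed (top 61 mm)
- bolt: the flat bolt; origin at the centre of the square eye standing on it, open at the top: opening 22 mm along the bolt (x) by 24 mm across (y), walls 8 mm thick before and behind, 3 to 6 mm at the sides. The eye reaches from its floor at 52 mm to 70 mm above the bench; the origin is at 60.5 mm, and starts 53 to 87 mm beyond the carrier's origin (+x). x axis: along the bolt, away from the robot
- stop_zone (a point): fixed point on the carrier, 28 mm beyond its origin, at the eye's height. The bolt drags with about 4 N when slid and stays where it is left. Drawn towards the robot it meets a firm hidden stop when the eye's centre is somewhere from 7 mm before to 7 mm behind this point, different each time: the stop can only be felt, by the force climbing steeply
- reel: bystander: white tape reel 90 mm across, 12 high, lying flat; origin under its centre
- carton: bystander: small carton 60 x 42 x 30 mm
- mouse: bystander: computer mouse 100 x 60 mm, 32 high
- socket_board: bystander: green circuit board 75 x 55 mm with a black chip socket, 19 high
- marker: bystander: marker pen lying flat, 123 mm long
- spare_tray: bystander: empty black chip tray 136 x 316 mm, 10 high, lying to the right of the carrier, nearer the robot
- jar: bystander: small closed jar 54 mm across, 75 high
Mind the look-alikes: they are no part of the job. What is shaped like the part that bears cradle_seat but turquoise is not meant.

How it is judged (in metres and radians):
On the way, in this order (a step that is already met when the one before it is completed fails the run):
1. the rod's prong is down in the bolt's eye (horizontal distance between hook_tip and bolt below 0.013 m and z of hook_tip in the frame of bolt below 0.006 m), for 0.2 s.
2. the bolt is drawn against its stop (drawn to within 40 mm of the carrier's origin; only the stop can resist so much) and held there by the rod's prong with a pull of 12 to 18 N for 0.5 s (x of bolt in the frame of carrier below 0.04 m and contact force between rod and bolt between 12 and 18 N and horizontal distance between hook_tip and bolt below 0.015 m and x of hook_tip in the frame of bolt below -0.003 m), for 0.5 s.
At the end, for the whole second after the job is handed in: The bolt is still drawn: its eye's centre less than 40 mm beyond the carrier's origin; the rod lies at rest in both notches of its cradle, prong forward and hanging down, its handle's centre within 20 mm of its place (6 mm in height) and its length within 0.08 rad of the cradle's (x of bolt in the frame of carrier below 0.04 m and distance between rod_grip and cradle_seat below 0.02 m and z of rod_grip in the frame of cradle_seat between -0.006 and 0.006 m and angle between the x axis of rod_grip and the x axis of cradle_seat, either way round below 0.08 rad and x of hook_tip in the frame of cradle_seat above 0.18 m and z of hook_tip in the frame of cradle_seat below -0.03 m and linear speed of rod below 0.02 m/s); the robot touches nothing.
It fails at once if the rod loads the carrier or its bolt with more than 25 N (contact force between rod and bolt above 25 N or contact force between rod and carrier above 25 N).
It fails at once if the gripper or arm touches the carrier or its bolt (contact force between any of the fingers, the arm and carrier above 1 N or contact force between any of the fingers, the arm and bolt above 1 N).
It fails at once if another thing on the bench is moved by more than 20 mm (distance of any of reel, carton, mouse, socket_board, marker, spare_tray, jar from where it was at the start of the episode above 0.02 m).
It also fails if it takes over 58 s, if anything falls off the work surface, if the arm or the gripper's body presses on something with over 40 N, if the wrist force passes 120 N, or if a joint passes its speed limit or range.

## Working session

There is one attempt and no reset: what is moved stays moved. The work goes in short steps, Python scripts to look and compute and a shell command to move; the robot and the scene stay as the last step left them, time stands still between calls to the robot, and variables do not carry over. Pictures are saved under pics/ and viewed, and the job is handed in when it is done.

```bash
mkdir -p pics; cat > h.py <<'E'
import numpy as np, cv2
from rig import observe,get_image,silhouettes
def save(p,n): cv2.imwrite('pics/'+n+'.png',p['frame'][:,:,::-1])
def ray(p,u,v):
    R=np.array(p['rotation']);return R@np.array([(u-p['cx'])/p['fx'],(v-p['cy'])/p['fy'],1.])
def at_z(p,u,v,z):
    d=ray(p,u,v);c=np.array(p['xyz']);return c+d*(z-c[2])/d[2]
def proj(p,X):
    R=np.array(p['rotation']);c=R.T@(np.array(X)-np.array(p['xyz']));return np.array([p['fx']*c[0]/c[2]+p['cx'],p['fy']*c[1]/c[2]+p['cy']])
E
python3 - <<'E'
from h import *
print(observe())
for n in ['scene','side','wrist']:
    p=get_image(n);save(p,n+'0');print(n,p['fx'],p['cx'],p['cy'],p['xyz'],np.round(p['rotation'],3).tolist())
    for t in ['rod_grip','cradle_seat','carrier','bolt']:
        for s in silhouettes(t,p)[:3]: print(t,round(s['confidence'],2),np.round(s['box'],1))
E
```

```text
{'time_s': 0.0, 'q': array([-1.23368172e+01,  2.18417018e+01,  7.43847565e+01,  1.86037701e-03,
        8.38566893e+01, -1.23355617e+01]), 'qvel': array([ 0.00583847, -0.00710388,  0.02630652, -0.08475434,  0.06679203,
       -0.04265236]), 'joint_efforts': array([-1.00240642e-03, -4.48466885e+01, -2.31285810e+01, -2.87182611e-04,
        4.73836102e-03,  1.77242771e-05]), 'position': array([5.49716528e-01, 5.82283034e-05, 2.30705084e-01]), 'tool_rot': array([[ 2.56508407e-05,  9.99999005e-01, -1.41079174e-03],
       [ 9.99999941e-01, -2.51689400e-05,  3.41598454e-04],
       [ 3.41562605e-04, -1.41080042e-03, -9.99998946e-01]]), 'ft_force': array([0.57868128, 0.62515057, 0.83790661]), 'wrist_torque': array([-0.02020116,  0.03524943,  0.00695889]), 'grip_width': 0.08572405909113508}
scene 370.84515354483887 325.51241367576625 194.51190928324684 [ 1.53789064 -0.6341017   0.87100399] [[0.5, 0.471, -0.727], [0.866, -0.274, 0.418], [-0.002, -0.838, -0.545]]
rod_grip 0.63 [398.6 182.2  48.   34.4]
rod_grip 0.33 [190.  249.3 103.   55.4]
cradle_seat 0.86 [388.4 155.3  43.7  31. ]
carrier 0.75 [302.6 242.  108.2  79.3]
bolt 0.66 [324.2 244.6  39.6  29.1]
bolt 0.25 [249.2 217.2   9.9  15.2]
side 377.8845977140981 319.3266873478855 207.00910511181056 [0.1591325  0.7626842  0.93185453] [[-0.926, -0.272, 0.26], [-0.376, 0.64, -0.67], [0.016, -0.719, -0.695]]
rod_grip 0.8 [267.8 293.9 115.6  38.9]
rod_grip 0.18 [290.1 192.3 100.5  75.2]
cradle_seat 0.98 [284.1 308.8  87.1  61.1]
cradle_seat 0.87 [304.9 384.9  66.8  25.1]
carrier 0.97 [289.9 191.8  96.7  77.7]
carrier 0.56 [276.1 179.1  46.8  15.5]
bolt 0.85 [274.1 179.1  44.5  15.9]
wrist 309.70691628693146 322.23628751886764 202.7791526192892 [0.54981094 0.07176691 0.37332339] [[1.0, 0.0, 0.0], [0.0, -0.958, -0.286], [0.0, 0.286, -0.958]]
carrier 0.78 [384.8 264.6 255.4 167.3]
bolt 0.71 [433.6 308.9 120.   41.1]
```

View pics/scene0.png

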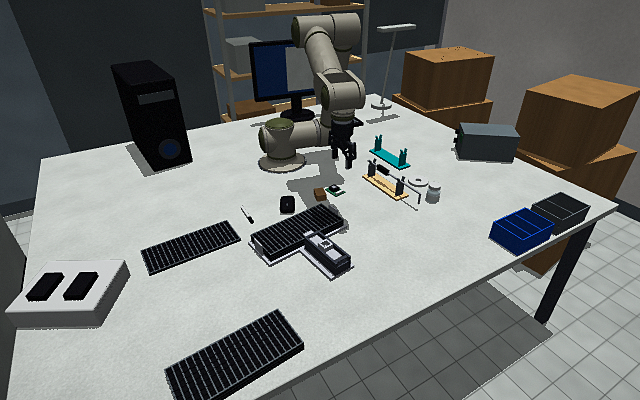

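View pics/side0.png

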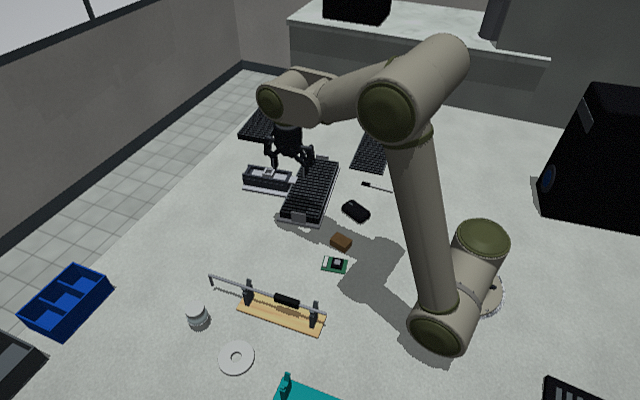

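View pics/wrist0.png

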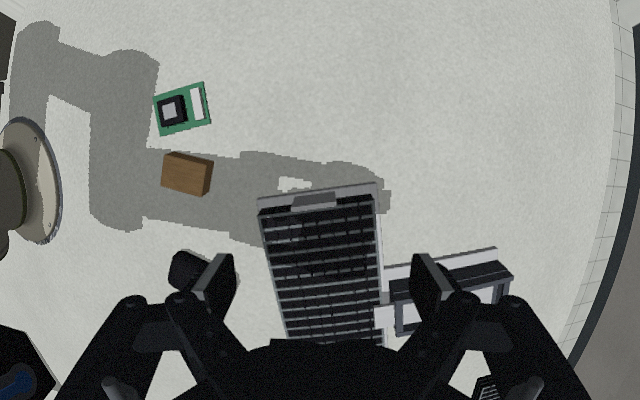

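```bash
python3 - <<'E'
import cv2,numpy as np
a=cv2.imread('pics/side0.png');b=cv2.imread('pics/scene0.png')
cv2.imwrite('pics/c1.png',cv2.resize(a[260:350,195:345],None,fx=5,fy=5,interpolation=cv2.INTER_CUBIC))
cv2.imwrite('pics/c2.png',cv2.resize(b[150:220,350:450],None,fx=7,fy=7,interpolation=cv2.INTER_CUBIC))
cv2.imwrite('pics/c3.png',cv2.resize(b[200:285,240:360],None,fx=6,fy=6,interpolation=cv2.INTER_CUBIC))
cv2.imwrite('pics/c4.png',cv2.resize(a[140:240,230:350],None,fx=6,fy=6,interpolation=cv2.INTER_CUBIC))
E
```

```text
(no output)
```

View pics/c1.png

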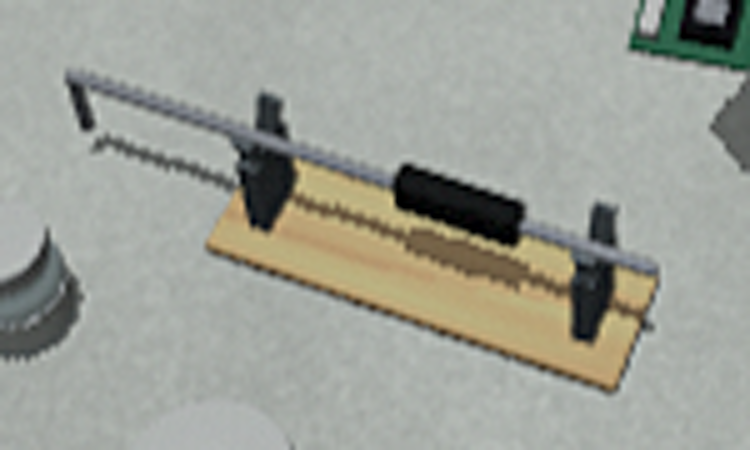

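View pics/c2.png

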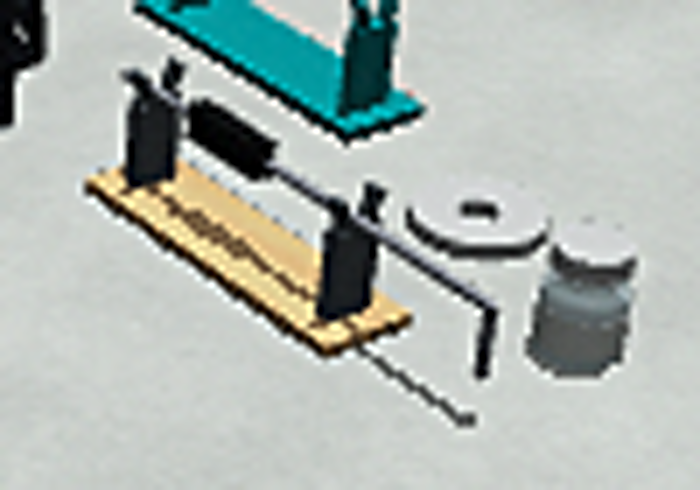

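View pics/c3.png

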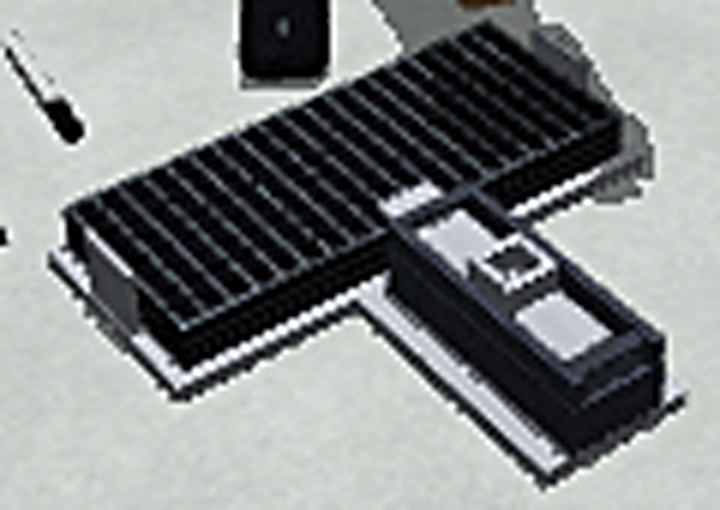

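View pics/c4.png

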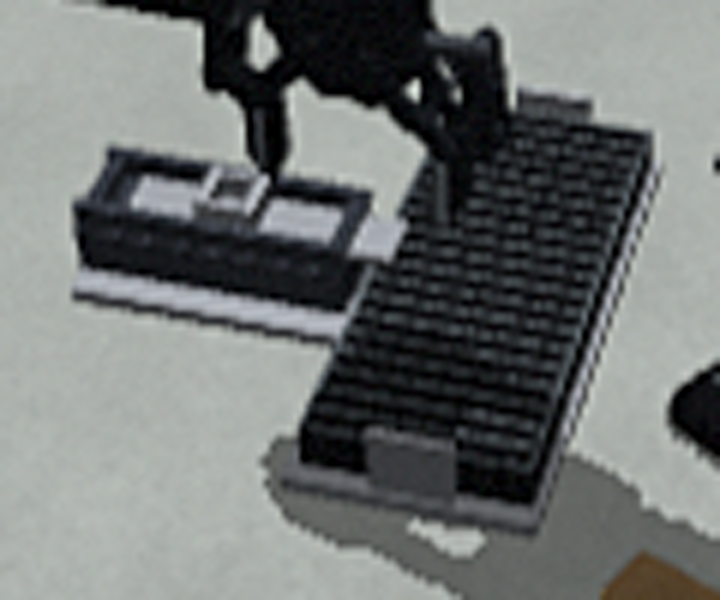

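```bash
python3 - <<'E'
from h import *
S=get_image('scene');D=get_image('side')
for n,z,a,b in [('rod front',.075,(420.4,193.6),(209,275.4)),('handle',.075,(383.1,169.7),(287,300.6)),('rear',.075,(368.6,160.9),(326.4,313.4)),('eye',.07,(325.8,243.7),(269.3,171.7))]:
    print(n,at_z(S,*a,z),at_z(D,*b,z))
    A=[];B=[]
    for p,x in((S,a),(D,b)):
        d=ray(p,*x);d/=np.linalg.norm(d);M=np.eye(3)-np.outer(d,d);A.append(M);B.append(M@np.array(p['xyz']))
    print(np.linalg.solve(sum(A),sum(B)))
f=lambda x,y:(240+x/6,200+y/6)
for n,z,x,y in [('railNR',.062,390,220),('railNL',.062,478,185),('railFL',.062,662,340),('railFR',.062,572,382),('trayNL',.042,488,22),('trayFL',.042,620,120),('trayFR',.042,182,325),('trayNR',.042,65,212)]: print(n,at_z(S,*f(x,y),z))
g=lambda x,y:(230+x/6,140+y/6)
for n,z,x,y in [('railFR',.062,112,150),('railFL',.062,77,203),('railNR',.062,370,188),('trayNR',.042,652,135),('trayNL',.042,545,490),('trayFL',.042,303,435)]: print(n,at_z(D,*g(x,y),z))
E
```

```text
rod front [0.65934812 0.30359152 0.075     ] [0.65644141 0.30357691 0.075     ]
[0.65770411 0.30382524 0.07414272]
handle [0.43083171 0.2944791  0.075     ] [0.42588009 0.29269195 0.075     ]
[0.42763601 0.29413998 0.07427215]
rear [0.33163359 0.28756699 0.075     ] [0.31807148 0.28779136 0.075     ]
[0.32163046 0.28968151 0.0716233 ]
eye [ 0.72786705 -0.16742998  0.07      ] [ 0.71798141 -0.16791409  0.07      ]
[ 0.72155644 -0.16753653  0.067131  ]
railNR [ 0.65261995 -0.20580384  0.062     ]
railNL [ 0.65004275 -0.14711198  0.062     ]
railFL [ 0.81333947 -0.1266994   0.062     ]
railFR [ 0.81655426 -0.18445084  0.062     ]
trayNL [ 0.48205844 -0.04582605  0.042     ]
trayFL [ 0.61623843 -0.02789054  0.042     ]
trayFR [ 0.65344881 -0.33515427  0.042     ]
trayNR [ 0.52885368 -0.35630111  0.042     ]
railFR [ 0.8119888  -0.18163861  0.062     ]
railFL [ 0.8053319  -0.12785103  0.062     ]
railNR [ 0.64909577 -0.21070518  0.062     ]
trayNR [ 0.51688849 -0.35394679  0.042     ]
trayNL [ 0.46215042 -0.03374315  0.042     ]
trayFL [ 0.601639   -0.02044163  0.042     ]
```

The brown-based cradle holds the rod (side ≈ (287,300), prong at ≈(209,276)). The turquoise cradle at the bottom edge is the decoy. The bolt's eye is at ≈(326,244) in the scene view. I'll move to get an overhead look at the eye.

```bash
python3 -m crank '{"slide":[[-0.04,0.02,0],[-0.08,0.04,0],[-0.12,0.06,0],[-0.15,0.08,0],[-0.15,0.08,0],[-0.15,0.08,0],[-0.15,0.08,0],[-0.15,0.08,0]],"roll":[0,0,0,0,0,0,0,0],"grip":[0.085,0.085,0.085,0.085,0.085,0.085,0.085,0.085]}'
python3 - <<'E'
from h import *
p=get_image('wrist')
save(p,'w1');print(p['xyz'],p['rotation'],p['fx'])
for t in ['carrier','bolt']:
    for s in silhouettes(t,p)[:3]: print(t,round(s['confidence'],2),np.round(s['box'],1))
E
```

```text
time_s: 1.65
position: [0.6297, -0.1489, 0.2318]
tool_rot: [[-0.001, 1.0, 0.0], [1.0, 0.001, -0.0], [-0.0, 0.0, -1.0]]
ft_force: [0.4, 0.8, 0.3]
grip_width: 0.0846
[ 0.62940063 -0.07709693  0.37384443] [[ 9.99998794e-01  1.30780853e-03  8.37619674e-04]
 [ 1.49283951e-03 -9.58162249e-01 -2.86221725e-01]
 [ 4.28252336e-04  2.86222631e-01 -9.58163046e-01]] 309.70691628693146
bolt 0.87 [383.7 199.7 150.8  50.8]
```

View pics/w1.png

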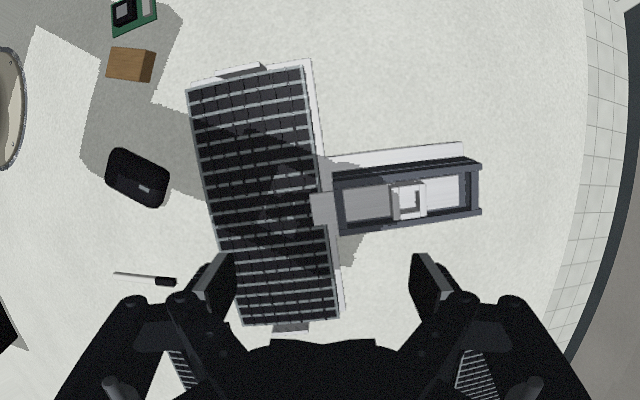

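```bash
cat >> h.py <<'E'
def wz(p,u,v,z):
    a,b=u-p['cx'],v-p['cy'];r=np.hypot(a,b);t=r/p['fx'];d=np.array(p['rotation'])@np.array([np.sin(t)*a/r,np.sin(t)*b/r,np.cos(t)])
    c=np.array(p['xyz']);return c+d*(z-c[2])/d[2]
E
python3 - <<'E'
import cv2
a=cv2.imread('pics/w1.png')
cv2.imwrite('pics/c5.png',cv2.resize(a[145:250,320:490],None,fx=4.7,fy=4.7,interpolation=cv2.INTER_CUBIC))
E
```

```text
(no output)
```

View pics/c5.png

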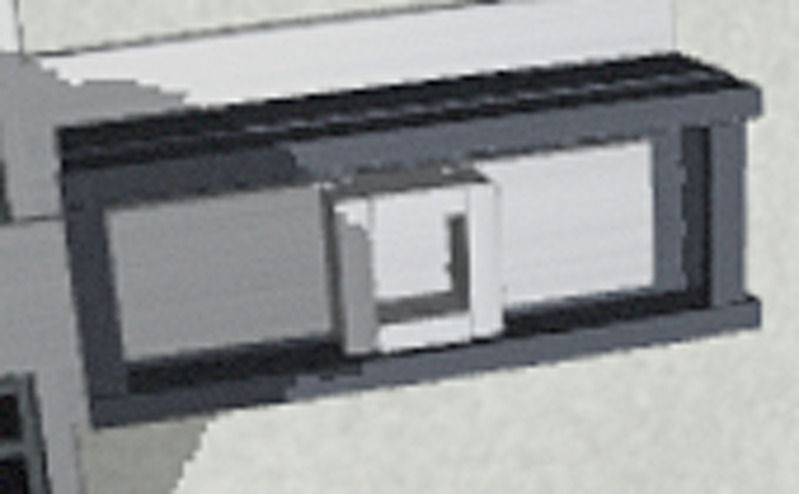

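```bash
python3 - <<'E'
from h import *
p=get_image('wrist')
f=lambda x,y,z:wz(p,320+x/4.7,145+y/4.7,z)
for n,x,y,z in [('eye',419,266,.07),('TL',335,191,.07),('TR',495,182,.07),('BR',502,338,.07),('BL',345,353,.07),('rNR',92,425,.062),('rFR',760,325,.062),('rFL',760,88,.062),('rNL',62,168,.062),('innerR',472,315,.07),('innerL',378,325,.07),('Bn',150,355,.056),('Bf',650,292,.056)]:print(n,f(x,y,z))
print(observe()['position'])
E
```

```text
eye [ 0.72108538 -0.16686288  0.07      ]
TL [ 0.70053998 -0.14984532  0.07      ]
TR [ 0.73748031 -0.14736462  0.07      ]
BR [ 0.74283143 -0.1840828   0.07      ]
BL [ 0.70535879 -0.18736953  0.07      ]
rNR [ 0.64875172 -0.20776587  0.062     ]
rFR [ 0.81631785 -0.18433523  0.062     ]
rFL [ 0.80761542 -0.1250024   0.062     ]
rNL [ 0.64107565 -0.14692216  0.062     ]
innerR [ 0.73485145 -0.17846534  0.07      ]
innerL [ 0.71257503 -0.18072851  0.07      ]
Bn [ 0.6623096  -0.19267435  0.056     ]
Bf [ 0.78642492 -0.17750345  0.056     ]
[ 0.62987394 -0.14943722  0.231632  ]
```

```bash
python3 -m crank '{"slide":[[0.045,-0.02,0],[0.09,-0.04,0],[0.135,-0.06,0],[0.18,-0.08,0],[0.225,-0.1,0],[0.27,-0.12,0],[0.315,-0.14,0],[0.36,-0.165,0]],"roll":[0.14,0.28,0.42,0.56,0.7,0.84,0.98,1.12],"grip":[0.085,0.085,0.085,0.085,0.085,0.085,0.085,0.085]}'; python3 -c "
from h import *
o=observe();print(o['q'],np.degrees(np.arctan2(o['tool_rot'][1,0],o['tool_rot'][0,0])))"
```

```text
time_s: 2.65
position: [0.4688, 0.2033, 0.2316]
tool_rot: [[0.896, 0.444, 0.001], [0.444, -0.896, 0.0], [0.001, 0.0, -1.0]]
ft_force: [0.9, 0.6, 0.3]
grip_width: 0.0849
[1.01419583e+01 1.78577692e+01 8.03875256e+01 6.64973309e-03
 8.17155958e+01 7.38042994e+01] 26.336704608752633
```

```bash
python3 -m crank '{"slide":[[-0.003,-0.035,0],[-0.006,-0.07,0],[-0.009,-0.097,0],[-0.009,-0.097,0],[-0.009,-0.097,0],[-0.009,-0.097,0],[-0.009,-0.097,0],[-0.009,-0.097,0]],"roll":[0.14,0.28,0.404,0.404,0.404,0.404,0.404,0.404],"grip":[0.085,0.085,0.085,0.085,0.085,0.085,0.085,0.085]}'; python3 - <<'E'
from h import *
p=get_image('wrist');save(p,'w2');print(p['xyz'])
import cv2
E
```

```text
time_s: 3.45
position: [0.4189, 0.2835, 0.2313]
tool_rot: [[0.998, 0.06, -0.0], [0.06, -0.998, -0.0], [-0.0, 0.0, -1.0]]
ft_force: [0.6, -0.4, -0.5]
grip_width: 0.085
[0.49104291 0.28715809 0.37331579]
```

View pics/w2.png

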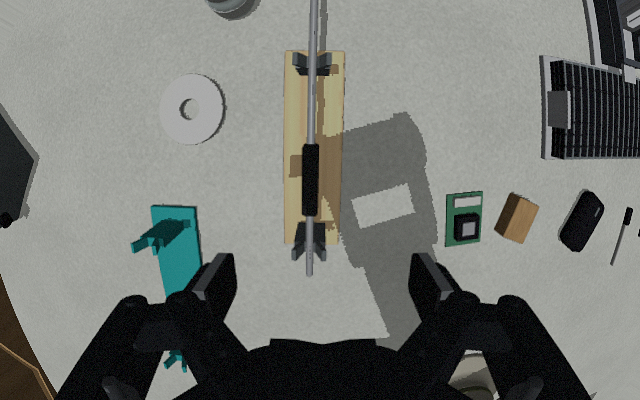

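```bash
python3 - <<'E'
from h import *
import cv2
p=get_image('wrist')
for n,u,v,z in [('h front',311,144,.088),('h rear',309.8,215.5,.088),('rodf',314.5,2,.075),('rod2',312.8,60,.075),('rodmid',310.8,140,.075),('rear',309.2,274,.075),('rod r2',309.4,250,.075),('postF',313,62,.085),('postR',309.5,242,.085),('plFL',284.5,51,.01),('plFR',344.5,51,.01),('plRL',285,245,.01),('plRR',336,243,.01)]:print(n,wz(p,u,v,z).round(4))
o=observe();print(o['position'],o['tool_rot'][1,0])
cv2.imwrite('pics/c6.png',cv2.resize(p['frame'][0:290,270:360,::-1],None,fx=2,fy=2))
cv2.imwrite('pics/c7.png',cv2.resize(p['frame'][130:280,270:360,::-1],None,fx=4,fy=4,interpolation=cv2.INTER_CUBIC))
E
```

```text
h front [0.4621 0.2955 0.088 ]
h rear [0.3927 0.293  0.088 ]
rodf [0.6025 0.301  0.075 ]
rod2 [0.5423 0.2988 0.075 ]
rodmid [0.4646 0.2962 0.075 ]
rear [0.3201 0.2909 0.075 ]
rod r2 [0.3495 0.2919 0.075 ]
postF [0.5386 0.2982 0.085 ]
postR [0.3632 0.2921 0.085 ]
plFL [0.5632 0.3348 0.01  ]
plFR [0.5668 0.2656 0.01  ]
plRL [0.3236 0.3247 0.01  ]
plRR [0.3306 0.2594 0.01  ]
[0.41871056 0.28369968 0.23128201] 0.06027809452174495
```

View pics/c7.png

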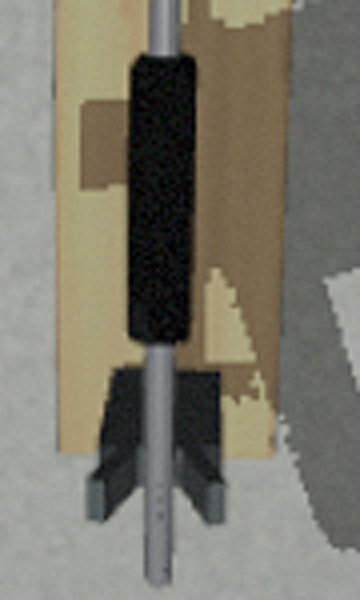

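```bash
python3 -m crank '{"slide":[[0.008,-0.0105,0.02],[0.008,-0.0105,0.05],[0.008,-0.0105,0.085],[0.008,-0.0105,0.115],[0.008,-0.0105,0.14],[0.008,-0.0105,0.16],[0.008,-0.0105,0.175],[0.008,-0.0105,0.175]],"roll":[0.0245,0.0245,0.0245,0.0245,0.0245,0.0245,0.0245,0.0245],"grip":[0.085,0.085,0.085,0.085,0.085,0.06,0.04,0.04]}' 60; python3 - <<'E'
from h import *
import cv2
p=get_image('wrist');save(p,'w3')
p=get_image('side');cv2.imwrite('pics/s3.png',cv2.resize(p['frame'][230:360,180:380,::-1],None,fx=4,fy=4))
E
```

```text
time_s: 4.35
position: [0.4251, 0.2945, 0.0547]
tool_rot: [[0.999, 0.036, -0.003], [0.036, -0.999, -0.001], [-0.003, 0.001, -1.0]]
ft_force: [0.5, -0.1, 1.0]
grip_width: 0.0436
```

View pics/w3.png

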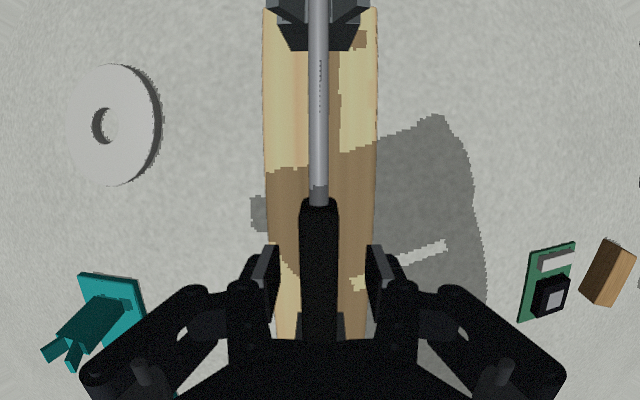

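View pics/s3.png

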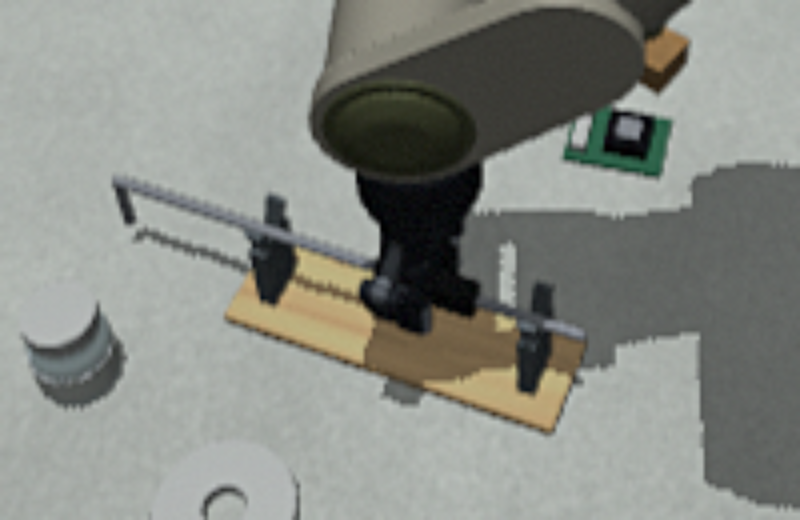

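```bash
python3 -m crank '{"slide":[[0,0,0],[0,0,0],[0,0,0],[0,0,0],[0,0,0],[0,0,0],[0,0,0],[0,0,0]],"roll":[0,0,0,0,0,0,0,0],"grip":[0.03,0.02,0.01,0.005,0.005,0.005,0.005,0.005]}' 110; python3 - <<'E'
from h import *
p=get_image('wrist');save(p,'w4')
E
```

```text
time_s: 5.25
position: [0.4262, 0.2952, 0.0573]
tool_rot: [[0.999, 0.037, 0.002], [0.037, -0.999, 0.001], [0.002, -0.001, -1.0]]
ft_force: [-0.8, -0.8, 5.7]
grip_width: 0.0143
```

View pics/w4.png

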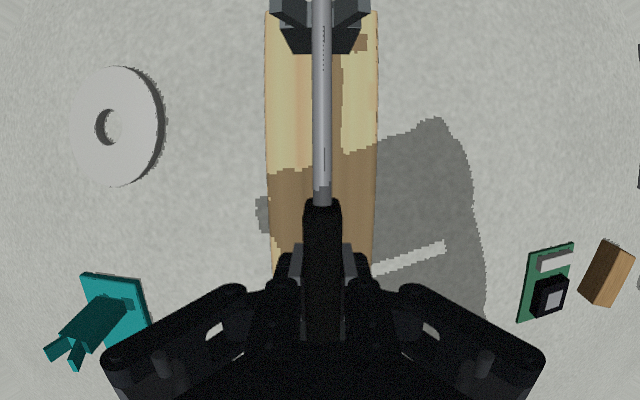

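```bash
python3 -m crank '{"slide":[[0,0,-0.015],[0,0,-0.04],[0,0,-0.07],[0,0,-0.1],[0,0.03,-0.1],[0.005,0.065,-0.1],[0.01,0.105,-0.1],[0.015,0.145,-0.1]],"roll":[0,0,0,0,0,0,0,0],"grip":[0.005,0.005,0.005,0.005,0.005,0.005,0.005,0.005]}' 110; python3 - <<'E'
from h import *
import cv2
p=get_image('side');cv2.imwrite('pics/s5.png',p['frame'][:,:,::-1]);print(p['fx'])
E
```

```text
time_s: 6.1
position: [0.4458, 0.1494, 0.1565]
tool_rot: [[0.999, 0.037, 0.0], [0.037, -0.999, -0.0], [0.0, 0.0, -1.0]]
ft_force: [1.2, -0.6, -2.2]
grip_width: 0.0146
377.8845977140981
```

View pics/s5.png

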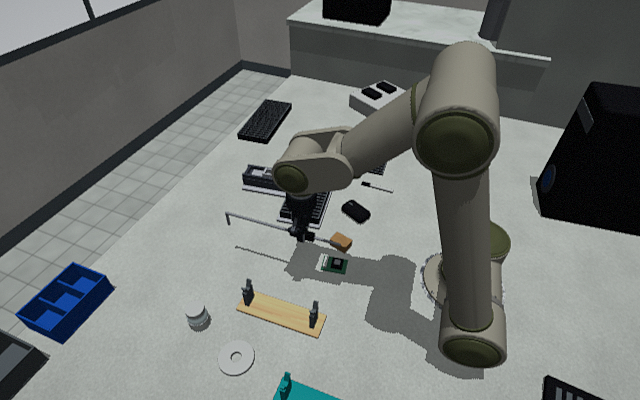

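```bash
python3 -m crank '{"slide":[[0.005,0.045,0],[0.01,0.092,0],[0.015,0.14,0],[0.02,0.188,0],[0.025,0.235,0],[0.03,0.28,0],[0.035,0.32,0],[0.035,0.349,0]],"roll":[0,0,-0.02,-0.04,-0.06,-0.08,-0.099,-0.099],"grip":[0.005,0.005,0.005,0.005,0.005,0.005,0.005,0.005]}' 110
python3 -m crank '{"slide":[[0,0,0],[0,0,0],[0,0,0],[0,0,0],[0,0,0],[0,0,0],[0,0,0],[0,0,0]],"roll":[0,0,0,0,0,0,0,0],"grip":[0.005,0.005,0.005,0.005,0.005,0.005,0.005,0.005]}'
python3 - <<'E'
from h import *
import cv2
for n in ['scene','side']:
    p=get_image(n);c=proj(p,[.7215,-.167,.12]).astype(int);print(n,c)
    x0,y0=c[0]-60,c[1]-50
    cv2.imwrite('pics/%s6.png'%n,cv2.resize(p['frame'][y0:y0+100,x0:x0+120,::-1],None,fx=6,fy=6,interpolation=cv2.INTER_CUBIC));print(x0,y0)
    for X in ([.7215,-.167,.07],[.7215,-.167,.1247],[.7215,-.167,.1747]):print((proj(p,X)-[x0,y0])*6)
p=get_image('wrist');save(p,'w6');o=observe();print(o['position'],o['tool_rot'],o['ft_force'])
E
```

```text
time_s: 6.95
position: [0.4938, -0.1994, 0.1563]
tool_rot: [[0.991, 0.134, 0.0], [0.134, -0.991, -0.0], [0.0, 0.0, -1.0]]
ft_force: [0.1, 0.1, -1.8]
grip_width: 0.0143
time_s: 7.75
position: [0.4937, -0.1967, 0.1563]
tool_rot: [[0.991, 0.135, 0.0], [0.135, -0.991, 0.0], [0.0, -0.0, -1.0]]
ft_force: [0.3, -0.8, -1.2]
grip_width: 0.0147
scene [324 230]
264 180
[365.69099492 375.37738076]
[365.41231735 297.21146437]
[365.1451374 222.2705028]
side [267 160]
207 110
[367.89650203 369.62866586]
[360.63435634 296.55113874]
[353.62341904 226.00147161]
[ 0.49368216 -0.19679239  0.15630715] [[ 9.90858528e-01  1.34905063e-01 -2.53156490e-05]
 [ 1.34905064e-01 -9.90858528e-01  3.90414917e-05]
 [-1.98173318e-05 -4.20998042e-05 -9.99999999e-01]] [-0.35423928  0.11864425 -1.63047031]
```

```bash
ls pics
```

```text
c1.png
c2.png
c3.png
c4.png
c5.png
c6.png
c7.png
s3.png
s5.png
scene0.png
scene6.png
side0.png
side6.png
w1.png
w2.png
w3.png
w4.png
w6.png
wrist0.png
```

View pics/scene6.png

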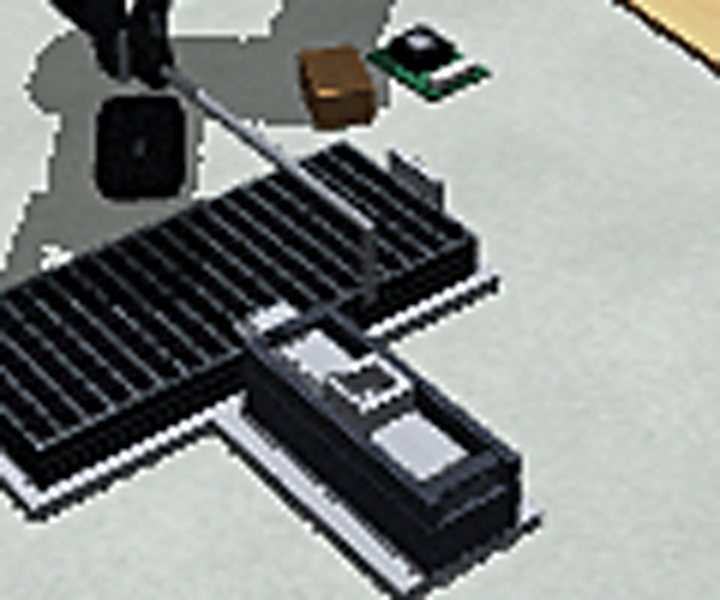

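View pics/side6.png

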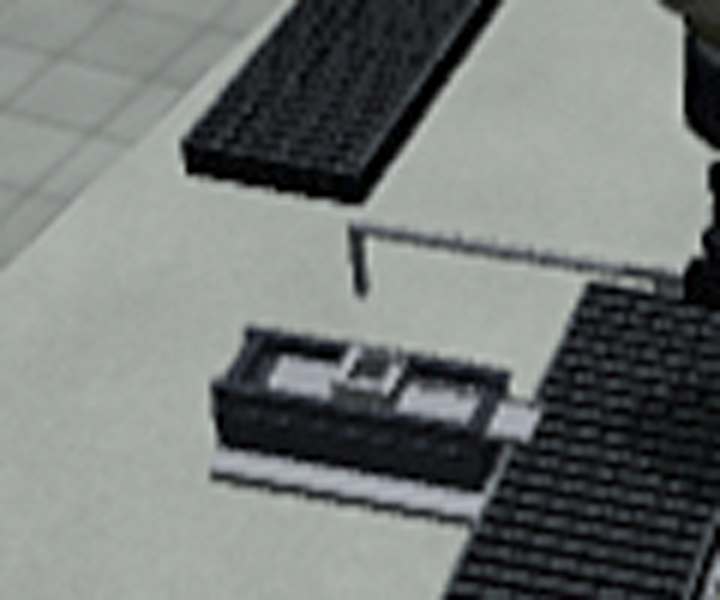

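View pics/w6.png

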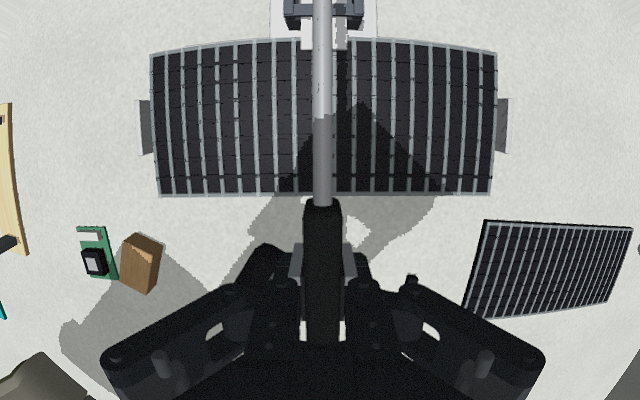

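```bash
python3 -m crank '{"slide":[[0,0.001,0.01],[0,0.001,0.02],[0,0.001,0.03],[0,0.001,0.04],[0,0.001,0.048],[0,0.001,0.048],[0,0.001,0.048],[0,0.001,0.048]],"roll":[0,0,0,0,0,0,0,0],"grip":[0.005,0.005,0.005,0.005,0.005,0.005,0.005,0.005]}'
python3 - <<'E'
from h import *
import cv2
for n in ['scene','side']:
    p=get_image(n);c=proj(p,[.7215,-.167,.08]).astype(int)
    x0,y0=c[0]-40,c[1]-33
    cv2.imwrite('pics/%s7.png'%n,cv2.resize(p['frame'][y0:y0+66,x0:x0+80,::-1],None,fx=9,fy=9,interpolation=cv2.INTER_CUBIC))
E
```

```text
time_s: 8.7
position: [0.494, -0.1979, 0.1087]
tool_rot: [[0.991, 0.135, 0.001], [0.135, -0.991, -0.001], [0.001, 0.001, -1.0]]
ft_force: [0.4, 0.4, -2.5]
grip_width: 0.0139
```

View pics/scene7.png

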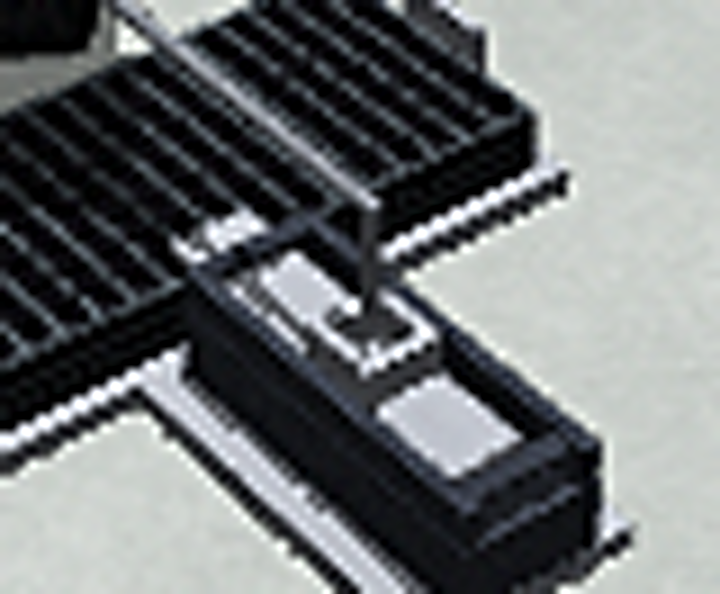

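View pics/side7.png

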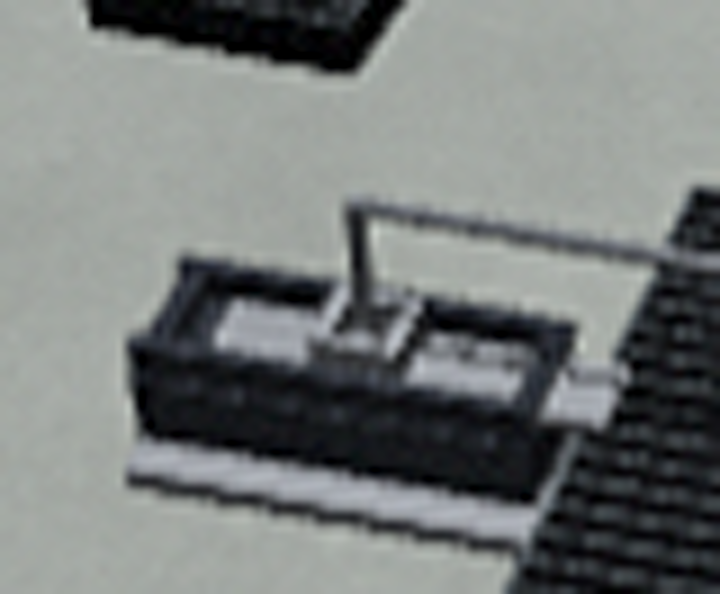

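```bash
python3 -m crank '{"slide":[[-0.001,0,0.003],[-0.001,0,0.006],[-0.001,0,0.009],[-0.001,0,0.012],[-0.001,0,0.0145],[-0.001,0,0.017],[-0.001,0,0.0185],[-0.001,0,0.0185]],"roll":[0,0,0,0,0,0,0,0],"grip":[0.005,0.005,0.005,0.005,0.005,0.005,0.005,0.005]}'
python3 - <<'E'
from h import *
import cv2
for n in ['scene','side']:
    p=get_image(n);c=proj(p,[.7215,-.167,.08]).astype(int)
    x0,y0=c[0]-40,c[1]-33
    cv2.imwrite('pics/%s8.png'%n,cv2.resize(p['frame'][y0:y0+66,x0:x0+80,::-1],None,fx=9,fy=9,interpolation=cv2.INTER_CUBIC))
print(np.mean([observe()['ft_force'] for _ in range(10)],0))
E
```

```text
time_s: 9.6
position: [0.4928, -0.1979, 0.0896]
tool_rot: [[0.991, 0.135, -0.0], [0.135, -0.991, 0.0], [-0.0, -0.0, -1.0]]
ft_force: [0.8, -0.8, -2.5]
grip_width: 0.0143
[-0.50298726  0.54542803 -1.86962768]
```

View pics/scene8.png

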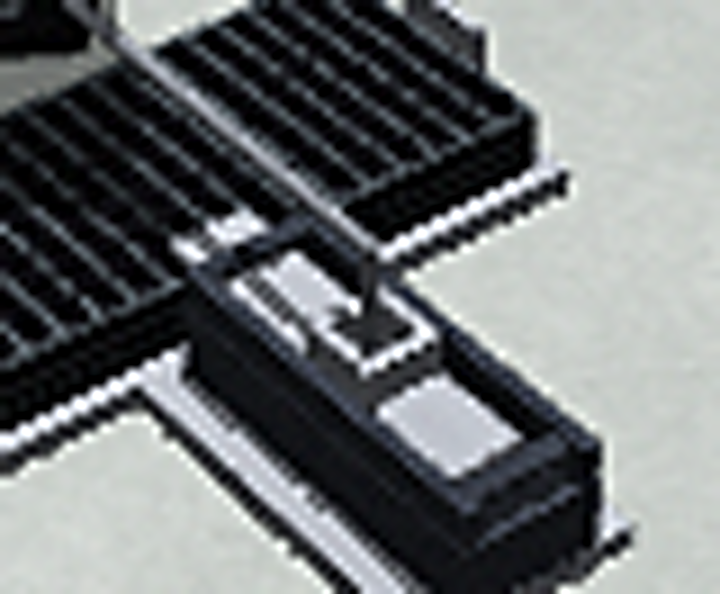

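View pics/side8.png

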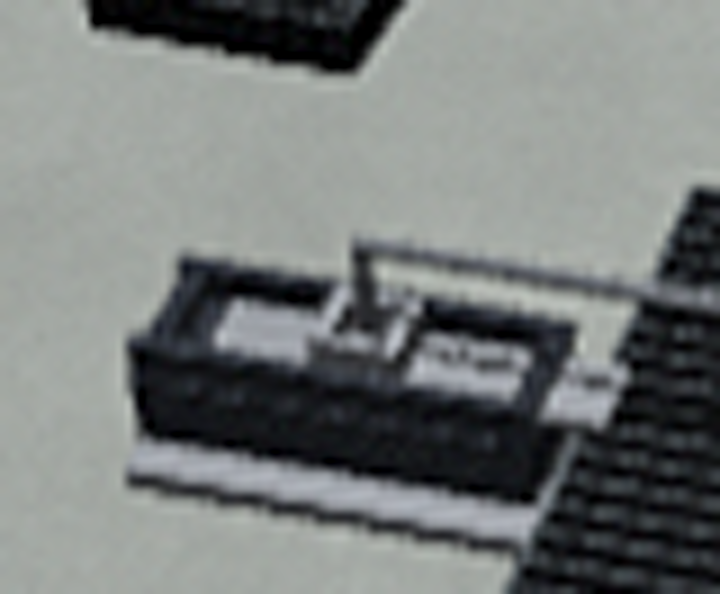

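```bash
python3 -m crank '{"slide":[[-0.003,0,0],[-0.006,0,0],[-0.009,0,0],[-0.014,0,0],[-0.019,0,0],[-0.024,0,0],[-0.029,0,0],[-0.033,0,0]],"roll":[0,0,0,0,0,0,0,0],"grip":[0.005,0.005,0.005,0.005,0.005,0.005,0.005,0.005]}'
python3 - <<'E'
from h import *
o=observe();f=[observe()['ft_force'] for _ in range(5)];print(o['position'],np.mean(f,0))
E
```

```text
time_s: 10.5
position: [0.4598, -0.2025, 0.0899]
tool_rot: [[0.991, 0.135, 0.0], [0.135, -0.991, -0.0], [0.0, 0.0, -1.0]]
ft_force: [4.8, 0.8, -2.5]
grip_width: 0.0144
[ 0.45975806 -0.20251206  0.08993549] [ 4.84319969  0.83055323 -2.48986961]
```

```bash
python3 -m crank '{"slide":[[-0.001,0,0],[-0.0015,0,0],[-0.002,0,0],[-0.0025,0,0],[-0.003,0,0],[-0.0035,0,0],[-0.004,0,0],[-0.004,0,0]],"roll":[0,0,0,0,0,0,0,0],"grip":[0.005,0.005,0.005,0.005,0.005,0.005,0.005,0.005]}'
python3 - <<'E'
from h import *
f=[]
for i in range(4): p=get_image('side' if i<3 else 'scene');f.append(observe()['ft_force']);
print(np.round(f,1))
E
python3 -m crank '{"slide":[[-0.0005,0,0],[-0.001,0,0],[-0.0015,0,0],[-0.002,0,0],[-0.0025,0,0],[-0.003,0,0],[-0.003,0,0],[-0.003,0,0]],"roll":[0,0,0,0,0,0,0,0],"grip":[0.005,0.005,0.005,0.005,0.005,0.005,0.005,0.005]}'
```

```text
time_s: 11.3
position: [0.4561, -0.2029, 0.0898]
tool_rot: [[0.991, 0.135, -0.0], [0.135, -0.991, 0.0], [-0.0, -0.0, -1.0]]
ft_force: [4.7, 0.4, -2.3]
grip_width: 0.0142
[[ 3.  -0.7 -2.2]
 [ 3.9 -0.7 -2.9]
 [ 3.4  0.1 -1.8]
 [ 3.5  0.5 -2.2]]
time_s: 12.3
position: [0.4531, -0.2033, 0.0898]
tool_rot: [[0.991, 0.135, -0.0], [0.135, -0.991, 0.0], [-0.0, -0.0, -1.0]]
ft_force: [2.9, -0.0, -2.3]
grip_width: 0.0144
```

```bash
python3 -m crank '{"slide":[[-0.0005,0,0],[-0.001,0,0],[-0.0015,0,0],[-0.002,0,0],[-0.002,0,0],[-0.002,0,0],[-0.002,0,0],[-0.002,0,0]],"roll":[0,0,0,0,0,0,0,0],"grip":[0.005,0.005,0.005,0.005,0.005,0.005,0.005,0.005]}'
```

```text
time_s: 13.1
position: [0.4511, -0.2036, 0.0898]
tool_rot: [[0.991, 0.135, -0.0], [0.135, -0.991, 0.0], [-0.0, -0.0, -1.0]]
ft_force: [3.4, -0.1, -1.9]
grip_width: 0.0143
```

```bash
python3 -m crank '{"slide":[[-0.0005,0,0],[-0.001,0,0],[-0.0015,0,0],[-0.002,0,0],[-0.002,0,0],[-0.002,0,0],[-0.002,0,0],[-0.002,0,0]],"roll":[0,0,0,0,0,0,0,0],"grip":[0.005,0.005,0.005,0.005,0.005,0.005,0.005,0.005]}'
```

```text
time_s: 13.9
position: [0.4492, -0.2039, 0.0898]
tool_rot: [[0.991, 0.135, -0.0], [0.135, -0.991, -0.0], [-0.0, -0.0, -1.0]]
ft_force: [2.7, -0.4, -2.3]
grip_width: 0.0147
```

```bash
python3 -m crank '{"slide":[[-0.0005,0,0],[-0.001,0,0],[-0.0015,0,0],[-0.002,0,0],[-0.002,0,0],[-0.002,0,0],[-0.002,0,0],[-0.002,0,0]],"roll":[0,0,0,0,0,0,0,0],"grip":[0.005,0.005,0.005,0.005,0.005,0.005,0.005,0.005]}'
```

```text
time_s: 14.7
position: [0.4474, -0.2042, 0.0898]
tool_rot: [[0.991, 0.135, 0.0], [0.135, -0.991, -0.0], [0.0, 0.0, -1.0]]
ft_force: [5.0, 0.1, -2.8]
grip_width: 0.0145
```

```bash
python3 -m crank '{"slide":[[-0.0003,0,0],[-0.0006,0,0],[-0.001,0,0],[-0.001,0,0],[-0.001,0,0],[-0.001,0,0],[-0.001,0,0],[-0.001,0,0]],"roll":[0,0,0,0,0,0,0,0],"grip":[0.005,0.005,0.005,0.005,0.005,0.005,0.005,0.005]}'
```

```text
time_s: 15.5
position: [0.4473, -0.2044, 0.09]
tool_rot: [[0.991, 0.135, 0.003], [0.135, -0.991, -0.0], [0.002, 0.001, -1.0]]
ft_force: [10.5, 0.7, -3.9]
grip_width: 0.0143
```

```bash
python3 -m crank '{"slide":[[-0.0002,0,0],[-0.0004,0,0],[-0.0006,0,0],[-0.0006,0,0],[-0.0006,0,0],[-0.0006,0,0],[-0.0006,0,0],[-0.0006,0,0]],"roll":[0,0,0,0,0,0,0,0],"grip":[0.005,0.005,0.005,0.005,0.005,0.005,0.005,0.005]}'
python3 - <<'E'
from h import *
f=[]
for i in range(5): p=get_image('side' if i<4 else 'scene');f.append(observe()['ft_force']);
print(np.round(f,1),np.mean(f,0),np.hypot(*np.mean(f,0)[:2]))
E
```

```text
time_s: 16.3
position: [0.4473, -0.2045, 0.09]
tool_rot: [[0.991, 0.135, 0.004], [0.135, -0.991, -0.001], [0.004, 0.001, -1.0]]
ft_force: [13.6, 1.8, -5.6]
grip_width: 0.0146
[[14.4  1.2 -6.2]
 [14.   2.1 -6.4]
 [14.3  1.5 -5.2]
 [13.9  2.  -5.1]
 [13.5  2.5 -4.7]] [14.01741396  1.86298516 -5.5236945 ] 14.14067211468427
```

```bash
python3 -m crank '{"slide":[[-0.0001,0,0],[-0.0001,0,0],[-0.0001,0,0],[-0.0001,0,0],[-0.0001,0,0],[-0.0001,0,0],[-0.0001,0,0],[-0.0001,0,0]],"roll":[0,0,0,0,0,0,0,0],"grip":[0.005,0.005,0.005,0.005,0.005,0.005,0.005,0.005]}'
python3 - <<'E'
from h import *
import cv2
f=[]
for n in ['scene','side','side','side']:
    p=get_image(n);f.append(observe()['ft_force']);c=proj(p,[.69,-.17,.08]).astype(int)
    x0,y0=c[0]-40,c[1]-33
    cv2.imwrite('pics/%s9.png'%n,cv2.resize(p['frame'][y0:y0+66,x0:x0+80,::-1],None,fx=9,fy=9,interpolation=cv2.INTER_CUBIC))
print(np.round(f,1))
E
```

```text
time_s: 17.35
position: [0.4473, -0.2045, 0.09]
tool_rot: [[0.991, 0.135, 0.004], [0.135, -0.991, -0.001], [0.004, 0.001, -1.0]]
ft_force: [14.5, 1.8, -5.0]
grip_width: 0.0145
[[14.3  1.9 -5.9]
 [15.3  1.8 -5. ]
 [13.5  2.2 -5.7]
 [14.7  1.6 -5.4]]
```

View pics/scene9.png

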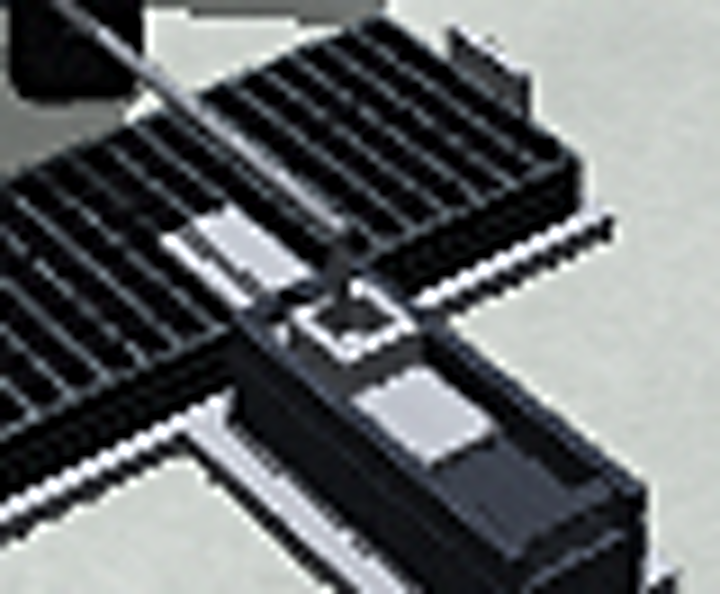

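View pics/side9.png

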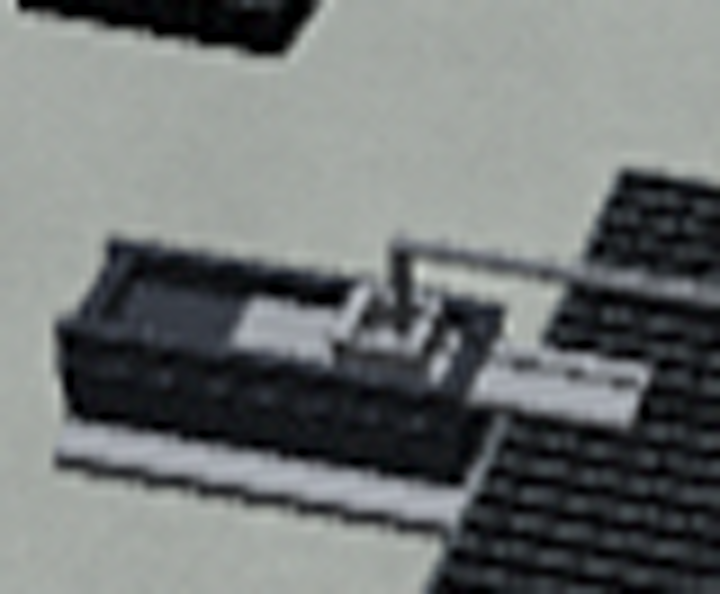

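```bash
python3 -m crank '{"slide":[[0.001,0,0],[0.003,0,0],[0.006,0,0],[0.0065,0,0],[0.0065,0,-0.003],[0.0065,0,-0.01],[0.0065,0,-0.02],[0.0065,0,-0.035]],"roll":[0,0,0,0,0,0,0,0],"grip":[0.005,0.005,0.005,0.005,0.005,0.005,0.005,0.005]}'
python3 -m crank '{"slide":[[0,0,-0.015],[0,0,-0.035],[0,-0.02,-0.035],[0,-0.055,-0.035],[0,-0.095,-0.035],[0,-0.135,-0.035],[0,-0.175,-0.035],[0,-0.215,-0.035]],"roll":[0,0,0,0.02,0.04,0.06,0.08,0.099],"grip":[0.005,0.005,0.005,0.005,0.005,0.005,0.005,0.005]}'
python3 -c "
from h import *
o=observe();print(o['position'],o['tool_rot'][:,0])"
```

```text
time_s: 18.35
position: [0.4517, -0.2033, 0.1255]
tool_rot: [[0.991, 0.135, -0.001], [0.135, -0.991, 0.0], [-0.001, -0.001, -1.0]]
ft_force: [-0.3, -0.8, -2.1]
grip_width: 0.0142
time_s: 19.15
position: [0.4215, 0.0119, 0.1597]
tool_rot: [[0.999, 0.035, -0.001], [0.035, -0.999, 0.0], [-0.001, -0.0, -1.0]]
ft_force: [0.3, 0.5, -1.7]
grip_width: 0.0142
[0.42152085 0.01194636 0.15965795] [ 9.99370464e-01  3.54727335e-02 -6.00332197e-04]
```

```bash
python3 -m crank '{"slide":[[0.003,-0.04,0],[0.006,-0.085,0],[0.009,-0.13,0],[0.012,-0.175,0],[0.015,-0.22,0],[0.015,-0.255,0],[0.015,-0.283,0],[0.015,-0.283,0]],"roll":[0,0,0,0,0,0,0,0],"grip":[0.005,0.005,0.005,0.005,0.005,0.005,0.005,0.005]}'
python3 - <<'E'
from h import *
import cv2
p=get_image('wrist');p=get_image('wrist');save(p,'w10')
p=get_image('scene');cv2.imwrite('pics/s10.png',cv2.resize(p['frame'][110:230,330:450,::-1],None,fx=5,fy=5,interpolation=cv2.INTER_CUBIC))
p=get_image('side');cv2.imwrite('pics/d10.png',cv2.resize(p['frame'][220:360,180:350,::-1],None,fx=4,fy=4,interpolation=cv2.INTER_CUBIC))
o=observe();print(o['position'],o['tool_rot'][:,0])
def line(p,a,b):
    for X in(a,b):print(proj(p,X))
E
```

```text
time_s: 19.95
position: [0.4259, 0.2959, 0.1594]
tool_rot: [[0.999, 0.04, -0.001], [0.04, -0.999, 0.001], [-0.001, -0.001, -1.0]]
ft_force: [-0.4, 0.6, -2.4]
grip_width: 0.0143
[0.42712469 0.2923331  0.15971279] [ 9.99355109e-01  3.59015795e-02 -6.64627423e-04]
```

View pics/w10.png

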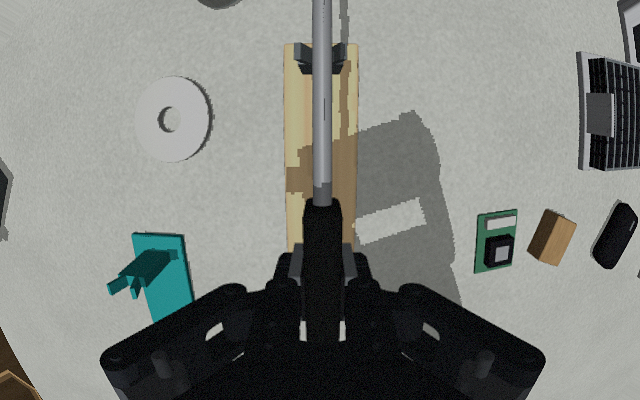

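View pics/d10.png

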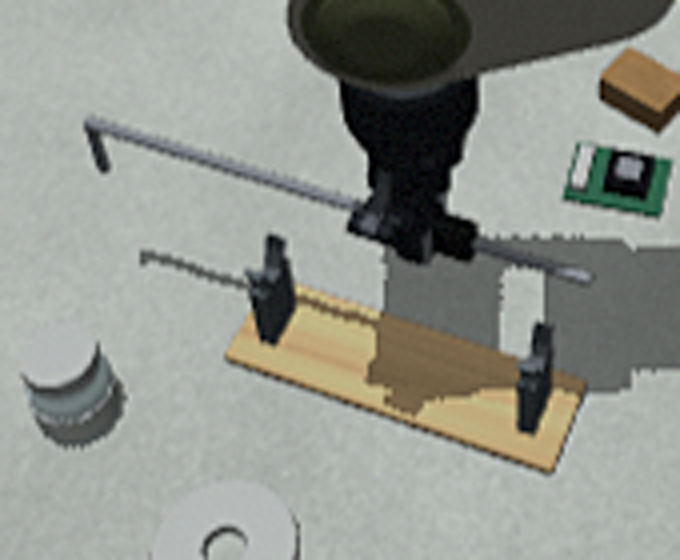

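View pics/s10.png

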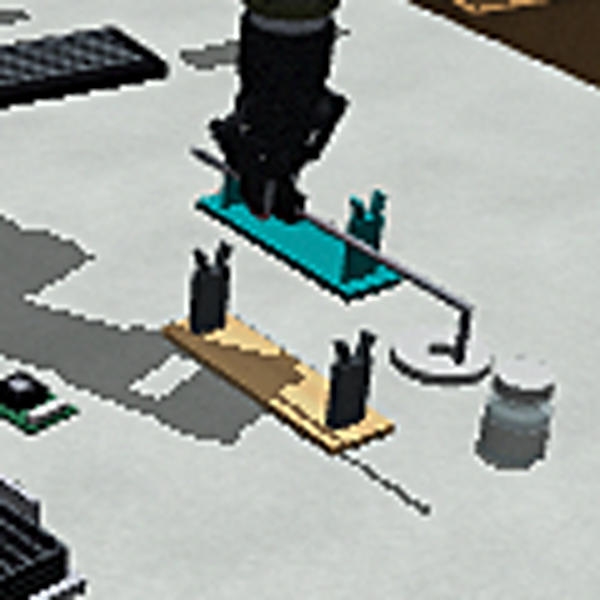

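```bash
python3 - <<'E'
from h import *
p=get_image('side');s=get_image('scene')
o=observe();print(o['position'],o['tool_rot'][:,0])
u=np.array([.9993,.037,0])
T=np.array([.427,.2923,.1597+.0177])
# reference: same with seated rod at start
T0=np.array([.4262,.2952,.075])
print('side now f/r',proj(p,T+.23*u),proj(p,T-.105*u),'obs 203,251 / 328,288.3')
print('side seated',proj(p,T0+.23*u),proj(p,T0-.105*u),'obs 209,275.4/326.4,313.4')
print('scene now',proj(s,T+.23*u),proj(s,T-.105*u),'obs',330+468/5,110+305/5,330+193/5,110+151/5)
print('scene seated',proj(s,T0+.23*u),proj(s,T0-.105*u),'obs 420.4,193.6/368.6,160.9')
E
```

```text
[0.42757709 0.29212879 0.15985355] [ 9.99383517e-01  3.51071415e-02 -2.71859215e-04]
side now f/r [201.97803246 250.70561989] [325.97604277 290.14479716] obs 203,251 / 328,288.3
side seated [209.09736637 275.48409937] [324.71046694 314.11813265] obs 209,275.4/326.4,313.4
scene now [423.0990343  170.86233175] [368.91503431 139.51700817] obs 423.6 171.0 368.6 140.2
scene seated [419.84909168 193.19893168] [367.95012741 159.79374891] obs 420.4,193.6/368.6,160.9
```

```bash
python3 -m crank '{"slide":[[-0.001,-0.003,0.01],[-0.0013,-0.003,0.025],[-0.0013,-0.003,0.04],[-0.0013,-0.003,0.055],[-0.0013,-0.003,0.065],[-0.0013,-0.003,0.07],[-0.0013,-0.003,0.07],[-0.0013,-0.003,0.07]],"roll":[-0.002,-0.002,-0.002,-0.002,-0.002,-0.002,-0.002,-0.002],"grip":[0.005,0.005,0.005,0.005,0.005,0.005,0.005,0.005]}'
python3 - <<'E'
from h import *
import cv2
p=get_image('wrist');save(p,'w11')
p=get_image('side');cv2.imwrite('pics/d11.png',cv2.resize(p['frame'][220:360,180:350,::-1],None,fx=4,fy=4,interpolation=cv2.INTER_CUBIC))
o=observe();print(o['position'],o['tool_rot'][:,0],o['ft_force'])
E
```

```text
time_s: 21.05
position: [0.4266, 0.2959, 0.0902]
tool_rot: [[0.999, 0.038, 0.001], [0.038, -0.999, 0.0], [0.001, -0.0, -1.0]]
ft_force: [-0.6, 0.2, -1.4]
grip_width: 0.0145
[0.42659323 0.29598595 0.09038856] [0.9992663  0.0382821  0.00115546] [ 0.92416242 -0.0847168  -0.92555133]
```

View pics/w11.png

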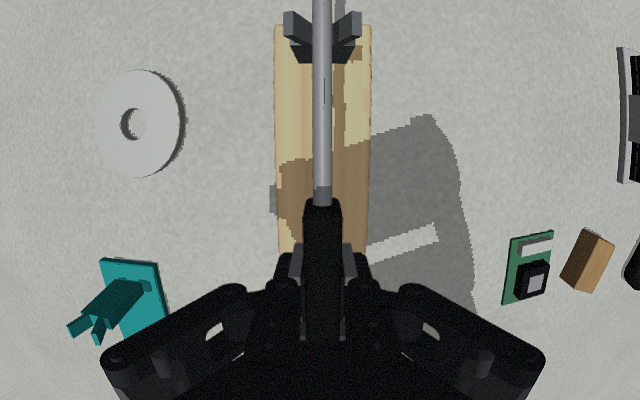

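View pics/d11.png

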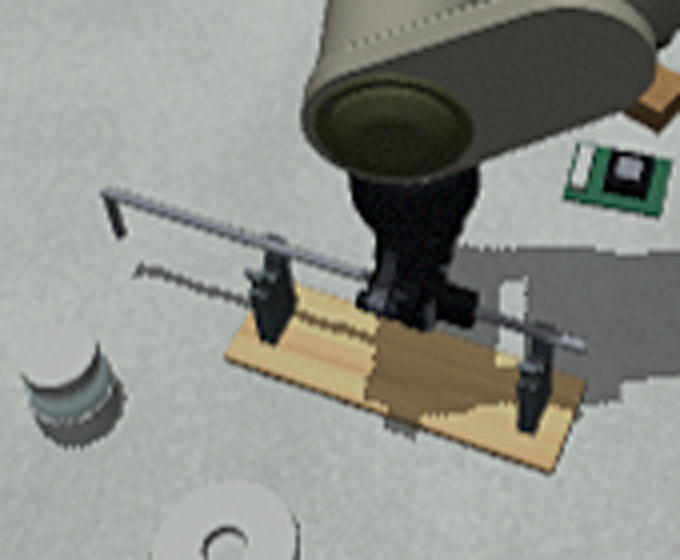

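Rod is centred over both notches, with the front one at ≈(322,50) in the wrist view. I'll lower it the rest of the way.

```bash
python3 -m crank '{"slide":[[0,0.0007,0.006],[0,0.0007,0.012],[0,0.0007,0.018],[0,0.0007,0.023],[0,0.0007,0.027],[0,0.0007,0.03],[0,0.0007,0.032],[0,0.0007,0.032]],"roll":[0,0,0,0,0,0,0,0],"grip":[0.005,0.005,0.005,0.005,0.005,0.005,0.005,0.005]}'
python3 - <<'E'
from h import *
import cv2
p=get_image('side');cv2.imwrite('pics/d12.png',cv2.resize(p['frame'][220:360,180:350,::-1],None,fx=4,fy=4,interpolation=cv2.INTER_CUBIC))
o=observe();print(o['position'],o['tool_rot'][:,0],o['ft_force'],o['wrist_torque'])
E
```

```text
time_s: 21.95
position: [0.4263, 0.2952, 0.0577]
tool_rot: [[0.999, 0.038, -0.0], [0.038, -0.999, -0.0], [-0.0, 0.0, -1.0]]
ft_force: [0.8, -0.5, -0.8]
grip_width: 0.0143
[0.42636641 0.29518362 0.05785761] [9.99265613e-01 3.83174718e-02 8.12091445e-05] [ 0.74702579 -0.24278475 -0.4954137 ] [0.01081029 0.02967455 0.0049452 ]
```

View pics/d12.png

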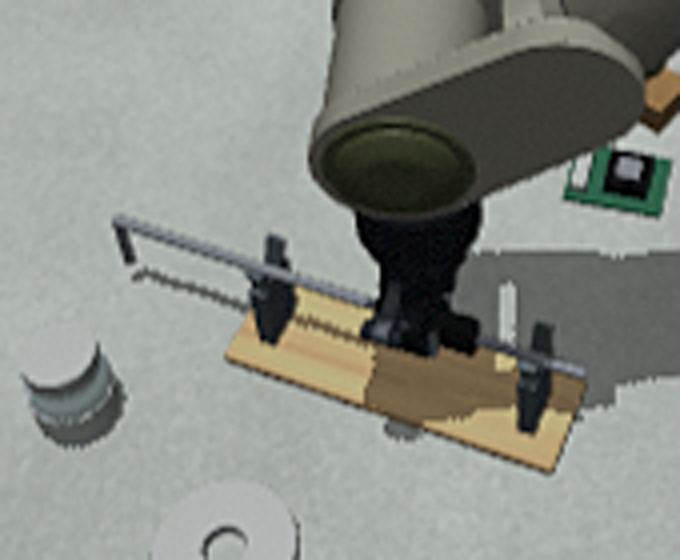

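```bash
python3 -m crank '{"slide":[[0,0,0],[0,0,0],[0,0,0],[0,0,0],[0,0,0],[0,0,0],[0,0,0],[0,0,0]],"roll":[0,0,0,0,0,0,0,0],"grip":[0.017,0.02,0.025,0.035,0.045,0.055,0.06,0.06]}' 20
python3 -m crank '{"slide":[[0,0,0],[0,0,-0.01],[0,0,-0.03],[0,0,-0.06],[0,0,-0.09],[0,0,-0.12],[0,0,-0.15],[0,0,-0.15]],"roll":[0,0,0,0,0,0,0,0],"grip":[0.06,0.06,0.06,0.06,0.06,0.06,0.06,0.06]}'
python3 - <<'E'
from h import *
import cv2
p=get_image('wrist');save(p,'w13')
p=get_image('side');save(p,'d13f');cv2.imwrite('pics/d13.png',cv2.resize(p['frame'][220:360,180:350,::-1],None,fx=4,fy=4,interpolation=cv2.INTER_CUBIC))
p=get_image('scene');save(p,'s13f')
E
```

```text
time_s: 22.8
position: [0.4263, 0.2952, 0.0578]
tool_rot: [[0.999, 0.038, -0.0], [0.038, -0.999, 0.0], [-0.0, -0.0, -1.0]]
ft_force: [0.2, -0.4, -0.3]
grip_width: 0.0603
time_s: 23.6
position: [0.4276, 0.2958, 0.2124]
tool_rot: [[0.999, 0.038, 0.008], [0.038, -0.999, 0.003], [0.008, -0.003, -1.0]]
ft_force: [0.2, 0.8, -0.4]
grip_width: 0.0603
```

View pics/w13.png

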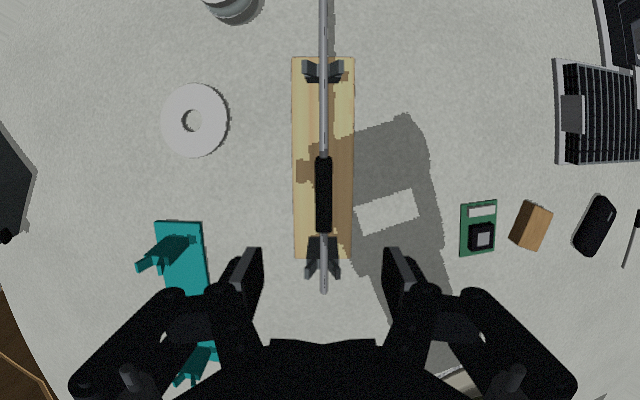

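View pics/d13.png

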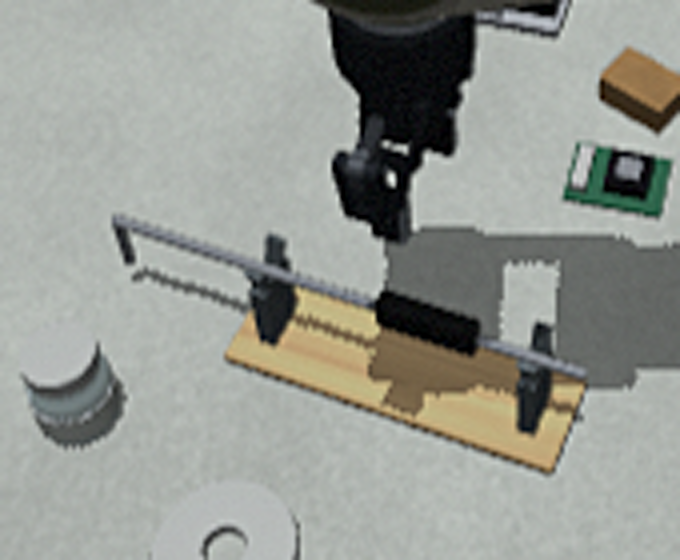

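View pics/s13f.png

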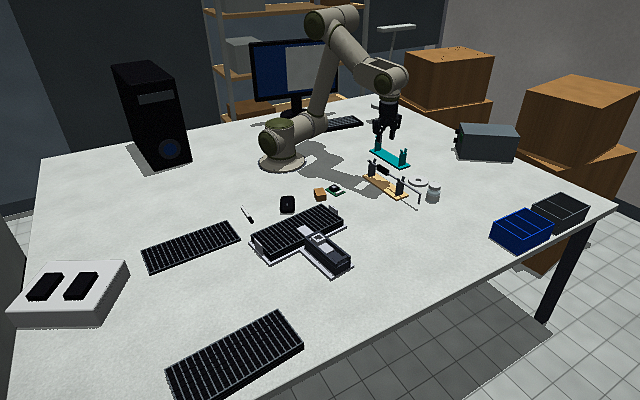

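```bash
python3 - <<'E'
from h import *
import cv2
b=cv2.imread('pics/s13f.png');cv2.imwrite('pics/c13.png',cv2.resize(b[200:285,240:360],None,fx=6,fy=6,interpolation=cv2.INTER_CUBIC))
a=cv2.imread('pics/scene0.png');cv2.imwrite('pics/c14.png',np.hstack([cv2.resize(q[150:220,350:450],None,fx=4,fy=4,interpolation=cv2.INTER_CUBIC) for q in (a,b)]))
E
```

```text
(no output)
```

View pics/c13.png

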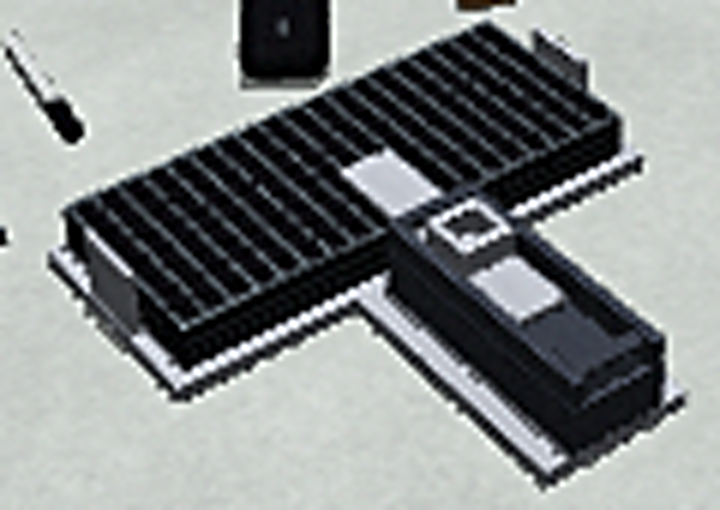

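View pics/c14.png

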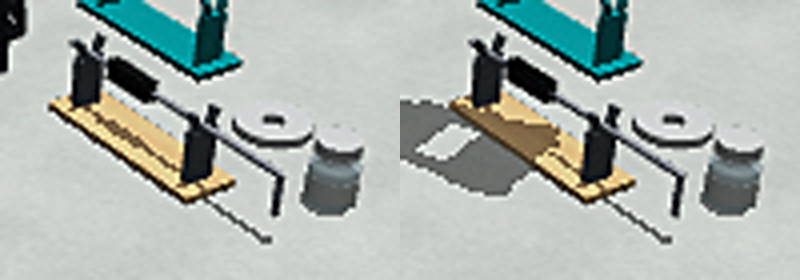

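```bash
python3 - <<'E'
from h import *
from rig import close_job
p=get_image('scene')
a=at_z(p,240+517/6,200+262/6,.07);b=at_z(p,240+468/6,200+223/6,.07);print(b-a,np.linalg.norm(b-a))
o=observe();print(o['time_s'],o['ft_force'],o['qvel'].round(2))
print(close_job())
E
```

```text
[-4.26517935e-02 -7.07831205e-03  1.11022302e-16] 0.04323514763124573
23.8 [-0.07842286 -0.56007555 -0.44139314] [ 0.06  0.48  0.19  0.05 -0.04  0.  ]
the job is handed in; nothing more can be done
None
```

The job is done and was handed in at 23.8 s of the 58 s allowed; `close_job()` gives no verdict.

- **Pull:** I hooked the eye and drew the bolt until the force climbed from about 3–5 N to 10.5 N, which is the stop. I then held about 14–15 N for a little over a second. The highest wrist-force reading in the pull was about 15.3 N, though force was only sampled, so I can't rule out a brief peak between readings.
- **Bolt:** The scene camera showed the eye drawn about 43 mm, while tool travel suggests about 39 mm. Either way it ends about 25–29 mm beyond the carrier's origin, under the 40 mm limit. I did not measure the bolt again after handing in.
- **Rod:** It was lowered to the same tool pose I gripped it at (within 1 mm) and released. The last images show it in both notches, prong forward and down, matching the starting picture.
- **Other things:** The gripper is clear at about 0.21 m, and the other things on the bench look unmoved by eye. No check failed.

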